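# Weigh out a batch of ball knobs

### The arm

A 6-joint arm with a two-finger parallel gripper is mounted at the origin on a cart in front of the work surface, level with it; the furniture and walls round the work are solid. World frame = base frame: x ahead of the robot, y to its left, z up, the work surface at z = 0. Lengths are in m, angles in rad, forces in N, time in s.
With the tool pointing down it reaches from about 0.275 to 0.825 m from the base axis. Payload 5.2 kg.
Tool frame: the origin (TCP) lies at the centre of the arm's flange, where the gripper is bolted on; the fingertips stand 186 mm ahead of it and the grasp point (between the pads) lies ctrl.pinch_z ahead of it (ctrl.pinch_z is the distance from the TCP to the grasp point, in m); z points along the fingers, y is the line along which they close (so a half turn about z gives the same grasp; the last joint's range is limited). The gripper opens to 93 mm and grips with 3 to 60 N. Pads are 15 mm wide; open, the fingers measure 128 mm over their backs; the gripper's body (75 mm by 188 mm) begins 65 mm behind the grasp point.
Start: joints at [1.146, 0.259, 1.535, -0, 1.348, -0.203], TCP at [0.121, 0.537, 0.405] pointing down, gripper open.
Joint ranges: [-3.14, 3.14], [-0.91, 2.08], [0.19, 2.58], [-1.22, 4.36], [0.22, 2.71], [-3.12, 3.12]. Speed limits (rad/s): [2.57, 2.57, 3.14, 3.14, 3.14, 3.14].

### API

Orientations are given as a unit quaternion [x, y, z, w].
In Python, from plant import monitor, eyes, ctrl gives the robot as it stands.
- The arm moves only by the tool apply_moves, never from a script. Its argument "rows" is one flat list of numbers, 7 for each row, row after row: the opening, from 0 (shut) to 1 (fully open), then the shift along the tool's x, y, z scaled (see below), then the turn, a rotation vector about the tool's x, y, z scaled (see below). In form: [grip, tx, ty, tz, wx, wy, wz, grip, tx, ty, tz, wx, wy, wz, ...]. A call has 1 to 10 rows; each row shifts and turns the commanded pose from where the row before left it, along the tool's axes as they then stand; what a row does not reach is not made up. The controller multiplies each number of a shift by 0.04 m and each number of a turn by 0.1 rad. A row lasts 1/8 s, in which the tool goes at most 62.5 mm and 10.7 degrees, less where a joint would pass 70% of its speed; a pose out of reach is approached as far as the arm can. A call with a number of a shift or a turn outside -1 to 1 is refused whole. A call with a gripper value outside its range is refused whole. The fingers move at their own pace and stop on an object; "newtons" is the grip in N (left out, the last holds). Time passes only in rows, so rows that do not move let the fingers close. It gives the time, the measured TCP pose, the force, the opening and the grip force at its end, in the units of the state.
- monitor.get_obs(): the state, without advancing time (a new reading comes with each control period).
- eyes.capture(name): name is "scene" or "top" or "wrist"; returns a dict with "image" (384x512x3 uint8, red, green, blue), "intrinsics" (3x3 intrinsics, pixels), "pose" (4x4, takes a point from camera to world coordinates). Camera axes: x right, y up, looking along -z (the intrinsics and any distortion apply to the point x, -y, -z); pixel columns grow to the right and rows downward; lengths in m; the calibration is good to about 2 mm. A picture is of the moment at which its call begins. There is no depth.
- ctrl.finish_job(): hands the job in; it is judged then, once.
The state is a dict: "clock": time; "joints": joint angles; "joint_vel": joint speeds; "joint_torque": joint torques, N m; "position": TCP position; "tcp_rot": TCP orientation; "contact_force": force on the tool from outside, world axes, zero at the start; "wrist_torque": the same for the moment, N m; "finger_gap": finger opening in m; "finger_force": force on a finger pad.
Only numpy, scipy, OpenCV 4.12 (cv2) and the standard library are available. Lean on these libraries where they do the work, as an engineer would, in place of code of your own. Each camera call takes 0.05 s, during which the arm holds its last target. There are 200 camera calls.

### The job

Set the empty weighing bowl gently on the middle of the balance pan and let go of it, without driving the pan down to its stop. Then pick up the dipper cup, pour all six ball knobs out of it into the bowl, and stand the empty cup upright on the bench again. The bowl must stay centred on the pan with all six knobs in it, and the bottle, the jar and the tape must be left where they are.

Things in the scene. Friction and masses are not known exactly. Their poses are not given: they have to be found in the camera images.
- balance: bench balance: fixed grey housing 180 (x) x 160 (y) x 40 mm high with four feet; dark blank display strip on its front (-x) face; origin under its centre on the bench
- pan_top (a point): centre of the upper face of the balance's round steel pan (140 mm diameter, 5 mm thick), 58 mm above the bench when unloaded; a thin dark ring 113 mm across is marked round it; z up
- pan (a joint): travel of the sprung pan in m: 0 unloaded, grows as it is pressed down (600 N/m), bottoms out at 0.012
- bowl: empty round weighing bowl of cast aluminium, 46 mm high, no handle; outside diameter 106 mm at the foot, 120 mm at the rim; wall 8 mm thick (pinch it at the rim), floor 6 mm thick; 0.18 kg; origin at the centre of its underside, z up through the mouth
- cup: flared steel dipper cup, 60 mm high, outside diameter 76 mm at the foot and 102 mm at the rim, wall 4 mm, floor 4 mm; a straight black handle points along its -x; 0.14 kg; origin at the centre of its underside, z up through the mouth
- cup_handle (a point): grip point in the middle of the cup's handle, 100 mm from the cup's axis and 40 mm above its underside; the handle runs along the cup's x from 56 to 154 mm out, 15 mm wide (y), 19 mm high (z)
- cup_mouth (a point): centre of the cup's mouth, in the plane of the rim, 60 mm above its underside
- knob1_c (a point): centre of one of the six black plastic ball knobs (22 mm balls with a small flat, 15 g each) that start in the cup
- knob2_c (a point): centre of one of the six black plastic ball knobs (22 mm balls with a small flat, 15 g each) that start in the cup
- knob3_c (a point): centre of one of the six black plastic ball knobs (22 mm balls with a small flat, 15 g each) that start in the cup
- knob4_c (a point): centre of one of the six black plastic ball knobs (22 mm balls with a small flat, 15 g each) that start in the cup
- knob5_c (a point): centre of one of the six black plastic ball knobs (22 mm balls with a small flat, 15 g each) that start in the cup
- knob6_c (a point): centre of one of the six black plastic ball knobs (22 mm balls with a small flat, 15 g each) that start in the cup
- alcohol_bottle: bystander: white bottle, 64 mm diameter, 132 mm tall, origin at centre of underside
- flux_jar: bystander: small lidded jar, 37 mm diameter, 30 mm tall, origin at centre of underside
- tape_roll: bystander: roll of tape lying flat, 46 mm diameter, 19 mm tall, origin at centre of underside

How it is judged:
On the way, in this order (a step that is already met when the one before it is completed fails the run):
1. the bowl stands released on the middle of the pan (within 15 mm), with the six knobs still in the cup (horizontal distance between bowl and pan_top below 0.015 m and z of bowl in the frame of pan_top between -0.004 and 0.006 m and angle between bowl's own z axis and vertical below 0.08 rad and contact force between the fingers and bowl below 0.1 N and distance between each of knob1_c, knob2_c, knob3_c, knob4_c, knob5_c, knob6_c and cup below 0.08 m), for 0.2 s.
2. the lifted cup is tipped by more than 1 rad over the bowl (angle between cup's own z axis and vertical above 1 rad and horizontal distance between cup_mouth and bowl below 0.13 m and height (world z) of cup_mouth above 0.09 m).
3. all six knobs are in the bowl (horizontal distance between each of knob1_c, knob2_c, knob3_c, knob4_c, knob5_c, knob6_c and bowl below 0.053 m and z of knob1_c in the frame of bowl between 0.005 and 0.05 m and z of knob2_c in the frame of bowl between 0.005 and 0.05 m and z of knob3_c in the frame of bowl between 0.005 and 0.05 m and z of knob4_c in the frame of bowl between 0.005 and 0.05 m and z of knob5_c in the frame of bowl between 0.005 and 0.05 m and z of knob6_c in the frame of bowl between 0.005 and 0.05 m), for 0.2 s.
At the end, for the whole second after the job is handed in: the bowl stands upright and released on the pan, centred within 15 mm, with all six knobs in it; the cup stands upright (within 0.1 rad), released and at rest on the bench (all of step 3 and horizontal distance between bowl and pan_top below 0.015 m and z of bowl in the frame of pan_top between -0.004 and 0.006 m and angle between bowl's own z axis and vertical below 0.08 rad and contact force between the fingers and bowl below 0.1 N and angle between cup's own z axis and vertical below 0.1 rad and height (world z) of cup between -0.006 and 0.008 m and linear speed of each of cup, bowl below 0.03 m/s and contact force between the fingers and cup below 0.1 N); the robot touches nothing.
It fails at once if the balance pan is driven down to its stop (beyond 11.5 mm of its 12 mm travel) (value of joint pan above 0.0115 m).
It fails at once if the alcohol bottle is moved by more than 20 mm or tipped over (distance of alcohol_bottle from where it was at the start of the episode above 0.02 m or angle between alcohol_bottle's own z axis and vertical above 0.3 rad).
It fails at once if the flux jar is moved by more than 20 mm or tipped over (distance of flux_jar from where it was at the start of the episode above 0.02 m or angle between flux_jar's own z axis and vertical above 0.3 rad).
It fails at once if the tape roll is moved by more than 20 mm or tipped over (distance of tape_roll from where it was at the start of the episode above 0.02 m or angle between tape_roll's own z axis and vertical above 0.3 rad).
It also fails if it takes over 72 s, if anything falls off the work surface, if the arm or the gripper's body presses on something with over 40 N, if the wrist force passes 120 N, or if a joint passes its speed limit or range.

## Working session

There is one attempt and no reset: what is moved stays moved. The work goes in short steps, Python scripts to look and compute and a tool call to move; the robot and the scene stay as the last step left them, time stands still between calls to the robot, and variables do not carry over. Pictures are saved under pics/ and viewed, at most 10 in all, crops included, and the job is handed in when it is done.

Besides the shell and the picture viewer there is one more tool, called after "Call:" by a JSON object that holds its "name" and its "arguments". apply_moves: Moves the arm, as the interface text tells. Its arguments: {"type":"object","properties":{"rows":{"type":"array"},"newtons":{"type":"number"}},"required":["rows"]}

```bash
mkdir -p pics
cat > h.py <<'E'
import numpy as np, cv2
from plant import monitor, eyes, ctrl
def cap(n,f=None):
    c=eyes.capture(n)
    if f: cv2.imwrite('pics/'+f,cv2.cvtColor(c['image'],cv2.COLOR_RGB2BGR))
    return c
def ray(c,u,v,z):
    K=np.array(c['intrinsics']);P=np.array(c['pose'])
    d=np.linalg.inv(K)@[u,v,1];d=P[:3,:3]@(d*[1,-1,-1]);o=P[:3,3]
    return o+d*(z-o[2])/d[2]
def proj(c,p):
    K=np.array(c['intrinsics']);P=np.array(c['pose'])
    q=P[:3,:3].T@(np.array(p)-P[:3,3]);q=K@(q*[1,-1,-1]);return q[:2]/q[2]
E
python3 - <<'E'
from h import *
a=cap('top','top0.png');b=cap('scene','scene0.png')
for c in(a,b):print(np.round(c['intrinsics'],1).tolist(),np.round(c['pose'],3).tolist(),[k for k in c])
print(ctrl.pinch_z,monitor.get_obs())
E
```

```text
[[358.8, 0.0, 259.9], [0.0, 358.8, 188.7], [0.0, 0.0, 1.0]] [[0.052, 0.972, -0.231, 0.338], [-0.999, 0.051, -0.012, 0.001], [0.0, 0.231, 0.973, 0.919], [0.0, 0.0, 0.0, 1.0]] ['image', 'intrinsics', 'pose']
[[477.6, 0.0, 260.3], [0.0, 477.6, 192.2], [0.0, 0.0, 1.0]] [[0.742, 0.46, -0.488, -0.073], [-0.67, 0.494, -0.554, -0.691], [-0.013, 0.738, 0.675, 0.942], [0.0, 0.0, 0.0, 1.0]] ['image', 'intrinsics', 'pose']
0.1673 {'clock': 0.1, 'joints': array([ 1.14618558e+00,  2.59257879e-01,  1.53597648e+00, -1.39635869e-05,
        1.34797207e+00, -2.02828427e-01]), 'joint_vel': array([-0.00067752, -0.0015582 , -0.00315394,  0.00048108,  0.00101165,
        0.00053908]), 'joint_torque': array([ 1.36916489e-03, -4.38205969e+01, -2.84642226e+01,  7.20943487e-02,
        3.63228132e-02, -2.61724927e-05]), 'position': array([0.12089707, 0.53635198, 0.40400603]), 'tcp_rot': array([ 1.10662454e-01,  9.93857721e-01, -7.69608368e-04, -2.42529598e-04]), 'contact_force': array([ 0.44261682,  0.22638422, -0.67008057]), 'wrist_torque': array([ 0.00503623,  0.03543801, -0.02407575]), 'finger_force': 0.0, 'finger_gap': 0.09263923701668253}
```

View pics/top0.png

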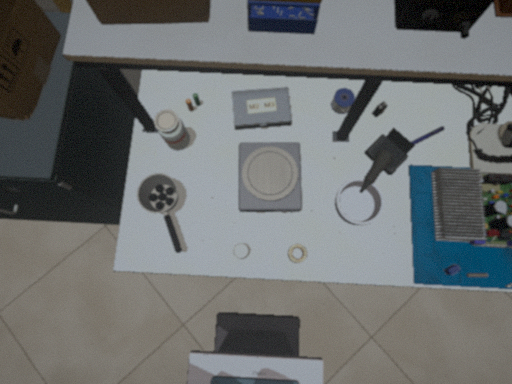

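View pics/scene0.png

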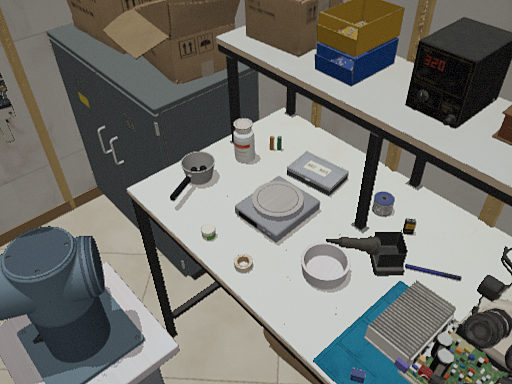

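The top view shows the pan near (270,173), the bowl near (357,203) with the iron tip close to its rim at (363,190), and the cup near (158,193) with its handle running to (178,250). The jar is at (242,250), the tape at (297,253) and the bottle at (170,125). The scene view agrees.

```bash
cat > m.py <<'E'
from h import *
a=cv2.imread('pics/top0.png');s=cv2.imread('pics/scene0.png')
def cr(i,u,v,w,h,W,H): return cv2.resize(i[v:v+h,u:u+w],(W,H),interpolation=cv2.INTER_CUBIC)
m=np.vstack([np.hstack([cr(a,310,140,100,75,400,300)[:, :400],cr(a,120,165,100,75,400,300)]),
 np.hstack([cr(a,225,135,100,75,400,300),cr(s,285,215,100,75,400,300)])])
cv2.imwrite('pics/mont.png',m)
E
python3 m.py
```

```text
(no output)
```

View pics/mont.png

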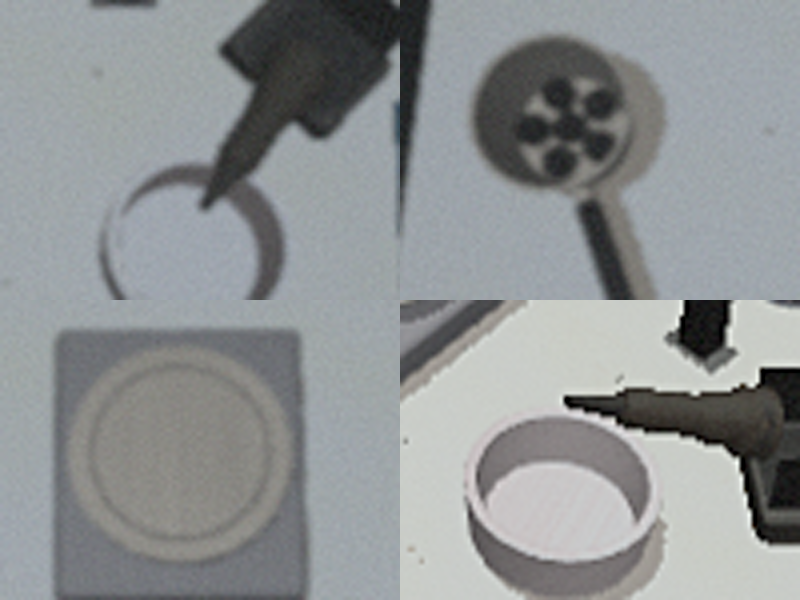

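The montage shows the bowl rim (top view u 335–381, upper edge v 181), with the iron tip over its far part at top (361,192) and scene (326.5,240). It also shows the pan ring (u 247.5–292.5, v 150.5–195) and the cup rim (u 138–178, v 174–212).

```bash
cat > p.py <<'E'
from h import *
from scipy.optimize import least_squares as ls
t=cap('top');s=cap('scene')
def circ(c,pts,z,r):
    P=np.array([ray(c,*p,z)[:2] for p in pts])
    f=ls(lambda q:np.hypot(*(P-q[:2]).T)-r,P.mean(0));g=ls(lambda q:np.hypot(*(P-q[:2]).T)-q[2],[*P.mean(0),r])
    return np.round(f.x,4),np.round(f.fun,4),np.round(g.x,4)
def tri(*cu):
    A=np.zeros((3,3));b=np.zeros(3)
    for c,u in cu:
        o=np.array(c['pose'])[:3,3];d=ray(c,*u,0)-o;d/=np.linalg.norm(d);M=np.eye(3)-np.outer(d,d);A+=M;b+=M@o
    return np.round(np.linalg.solve(A,b),4)
print('tip',tri((t,(361.2,191.7)),(s,(326.5,240))))
print('bowl s',circ(s,[(301.3,262),(350.3,262.5),(325,243),(325,280.8)],.046,.06))
print('bowl t',circ(t,[(335,201),(381,201),(358,181.2)],.046,.06))
print('pan t',circ(t,[(247.5,172.5),(292.5,172.5),(270,150.5),(270,195)],.058,.0565),circ(t,[(242,173),(298,173),(270,146.3),(270,200.5)],.058,.07))
print('cup t',circ(t,[(138.25,193.75),(178,194),(158.5,173.75),(158,212)],.06,.051))
# contours: dark handle in top and scene
for n,c,(u0,v0,u1,v1),z in(('t',t,(160,212,190,256),.0495),('s',s,(168,172,194,202),.0495)):
    g=c['image'][v0:v1,u0:u1].max(2)<70
    v,u=np.nonzero(g);P=np.array([ray(c,a+u0,b+v0,z)[:2] for a,b in zip(u,v)])
    d=cv2.fitLine(P.astype(np.float32),cv2.DIST_L2,0,.01,.01).ravel()
    q=(P-d[2:])@d[:2];print('handle',n,len(u),np.round(d,4),np.degrees(np.arctan2(d[1],d[0])),np.round(d[2:]+q.min()*d[:2],3),np.round(d[2:]+q.max()*d[:2],3))
for n,p,z in(('jar',(242,250),.03),('tape',(297,253),.019),('bottle',(167,119),.132),('legT',(342,136),0)):print(n,np.round(ray(t,*p,z),3))
print('pan scene',proj(s,[.35,0,.058]))
# scene: pan ellipse from montage-free check
g=s['image'];print('shelf',np.round(ray(t,270,66,.3),3), tri((t,(76,57)),(s,(219,40))),tri((t,(262,30)),(s,(320,80))))
E
python3 p.py
```

```text
tip [ 0.5386 -0.2277  0.0974]
bowl s (array([ 0.5245, -0.244 ]), array([-0.0015, -0.0016, -0.002 , -0.0019]), array([ 0.5244, -0.244 ,  0.0582]))
bowl t (array([ 0.5166, -0.2339]), array([-0.0021, -0.0021,  0.0007]), array([ 0.5199, -0.2337,  0.0574]))
pan t (array([ 0.5852, -0.0118]), array([-0.0004, -0.0004,  0.0011,  0.0011]), array([ 0.5852, -0.0118,  0.0569])) (array([ 0.584 , -0.0119]), array([-0.0002, -0.0002,  0.0001,  0.0001]), array([ 0.584 , -0.0119,  0.07  ]))
cup t (array([0.519 , 0.2599]), array([-0.0021, -0.0021, -0.003 , -0.0027]), array([0.5188, 0.2599, 0.0485]))
handle t 186 [0.9093 0.4161 0.4234 0.2165] 24.590687 [0.381 0.197] [0.465 0.236]
handle s 163 [0.8955 0.445  0.4203 0.2093] 26.426111 [0.373 0.186] [0.478 0.238]
jar [0.393 0.047 0.03 ]
tape [ 0.393 -0.089  0.019]
bottle [0.682 0.238 0.132]
legT [ 0.715 -0.204  0.   ]
pan scene [205.24824764 238.9120425 ]
shelf [0.729 0.001 0.3  ] [0.6975 0.3491 0.3488] [0.7749 0.0231 0.3307]
```

Call:
{"name": "apply_moves", "arguments": {"rows": [0.4,-0.64,-0.96,0,0,0,0,0.4,-0.64,-0.96,0,0,0,0,0.4,-0.64,-0.96,0,0,0,0,0.4,-0.64,-0.96,0,0,0,0,0.4,-0.64,-0.96,0,0,0,0,0.4,-0.64,-0.96,0,0,0,0,0.4,-0.64,-0.96,0,0,0,0,0.4,-0.64,-0.96,0,0,0,0,0.4,-0.64,-0.96,0,0,0,0], "newtons": 40}}

```text
clock: 1.32
position: [0.2697, 0.1474, 0.4049]
tcp_rot: [0.11, 0.994, 0.0, 0.0]
contact_force: [0.5, -0.3, 0.4]
finger_gap: 0.0371
finger_force: 0.0
```

Call:
{"name": "apply_moves", "arguments": {"rows": [0.4,-0.64,-0.96,0,0,0,0,0.4,-0.64,-0.96,0,0,0,0,0.4,-0.64,-0.96,0,0,0,0,0.4,-0.64,-0.96,0,0,0,0,0.4,-0.64,-0.96,0,0,0,0,0.4,-0.64,-0.96,0,0,0,0,0.4,-0.64,-0.96,0,0,0,0,0.4,-0.64,-0.96,0,0,0,0,0.4,-0.64,-0.96,0,0,0,0]}}

```text
clock: 2.45
position: [0.4187, -0.2406, 0.4046]
tcp_rot: [0.111, 0.994, 0.0, -0.0]
contact_force: [0.8, -0.5, 0.4]
finger_gap: 0.0375
finger_force: 0.0
```

Call:
{"name": "apply_moves", "arguments": {"rows": [0.4,0,0,0,0,0,1,0.4,0,0,0,0,0,1,0.4,0,0,0,0,0,1,0.4,0,0,0,0,0,1,0.4,0,0,0,0,0,1,0.4,0,0,0,0,0,1,0.4,0,0,0,0,0,1]}}

```text
clock: 3.32
position: [0.4183, -0.2391, 0.4046]
tcp_rot: [0.446, 0.895, 0.0, -0.0]
contact_force: [-1.0, -0.5, 0.2]
finger_gap: 0.0373
finger_force: 0.0
```

Call:
{"name": "apply_moves", "arguments": {"rows": [0.4,0,0,0,0,0,1,0.4,0,0,0,0,0,1,0.4,0,0,0,0,0,1,0.4,0,0,0,0,0,1,0.4,0,0,0,0,0,1,0.4,0,0,0,0,0,1,0.4,0,0,0,0,0,0.5,0.4,0,0,0,0,0,0]}}

```text
clock: 4.32
position: [0.4184, -0.239, 0.4046]
tcp_rot: [0.707, 0.707, -0.0, -0.0]
contact_force: [0.1, -0.4, -0.0]
finger_gap: 0.0374
finger_force: 0.0
```

Run:
```python
from h import *
o=monitor.get_obs();print(o['clock'],o['joints'].round(4),o['position'].round(4),o['tcp_rot'].round(4),o['finger_gap'])
w=cap('wrist','w1.png');print(np.round(w['pose'],3).tolist(),np.round(w['intrinsics'],1).tolist())
for p in([.5386,-.2277,.097],[.522,-.238,.046]):print(proj(w,p))
```

```text
4.325 [-0.7511  0.1353  1.6908  0.      1.3157 -0.7506] [ 0.4184 -0.239   0.4046] [ 7.073e-01  7.069e-01 -0.000e+00 -1.000e-04] 0.037400193725489535
[[1.0, 0.001, 0.0, 0.419], [-0.001, 0.969, 0.248, -0.17], [-0.0, -0.248, 0.969, 0.385], [0.0, 0.0, 0.0, 1.0]] [[304.3, 0.0, 256.2], [0.0, 304.3, 190.7], [0.0, 0.0, 1.0]]
[380.67659761 174.45007302]
[347.2897566  174.56318009]
```

View pics/w1.png

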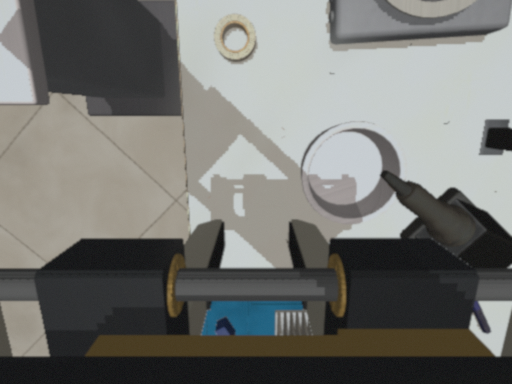

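The wrist view shows the bowl rim at u 302–401 and v 121–221, with the iron tip at (384,175) over its +x part.

```bash
cat >> p.py <<'E'
print('----')
w=cap('wrist')
print(circ(w,[(302,171),(401.5,171),(352,121)],.046,.06),circ(w,[(302,171),(401.5,171),(352,121),(349,221)],.046,.06))
print(tri((t,(361.2,191.7)),(s,(326.5,240)),(w,(384,175))),tri((t,(361.2,191.7)),(w,(384,175))),tri((s,(326.5,240)),(w,(384,175))))
# tape cross-check
print('tape w',ray(w,235,37,.019))
E
python3 p.py | sed -n '/----/,$p'
```

```text
----
(array([ 0.5268, -0.2394]), array([-0.0035, -0.0035,  0.0007]), array([ 0.5268, -0.2349,  0.0563])) (array([ 0.5269, -0.2364]), array([-0.0036, -0.0037, -0.0023, -0.0026]), array([ 0.5268, -0.2363,  0.0569]))
[ 0.5395 -0.2277  0.0979] [ 0.5349 -0.2242  0.1122] [ 0.5407 -0.2278  0.0971]
tape w [ 0.39557683 -0.08942899  0.019     ]
```

Call:
{"name": "apply_moves", "arguments": {"rows": [0.4,0,0,0,-0.75,0,0,0.4,0,0,0,-0.75,0,0,0.4,0.05,0,1,0,0,0,0.4,0,0,1,0,0,0,0.4,0,0,1,0,0,0,0.4,0,0,0.7,0,0,0,0.4,0,0,0.4,0,0,0,0.4,0,0,0,0,0,0]}}

```text
clock: 5.52
position: [0.4426, -0.2368, 0.2414]
tcp_rot: [0.705, 0.705, 0.053, 0.052]
contact_force: [0.3, 0.2, 0.0]
finger_gap: 0.0373
finger_force: 0.0
```

Run:
```python
from h import *
o=monitor.get_obs();print(o['clock'],o['joints'].round(4),o['position'].round(4),o['tcp_rot'].round(4),o['contact_force'])
w=cap('wrist');s=cap('scene')
m=np.hstack([w['image'][:,:],cv2.resize(s['image'][170:320,240:440],(512,384))])
m=cv2.resize(m,(800,300),interpolation=cv2.INTER_AREA)
cv2.imwrite('pics/w2.png',m[:,:,::-1])
```

```text
5.525 [-0.7516  0.3175  1.915   0.1416  0.8071 -0.8437] [ 0.4426 -0.2368  0.2414] [0.7054 0.705  0.0529 0.0515] [0.28755519 0.21802797 0.02032643]
```

View pics/w2.png

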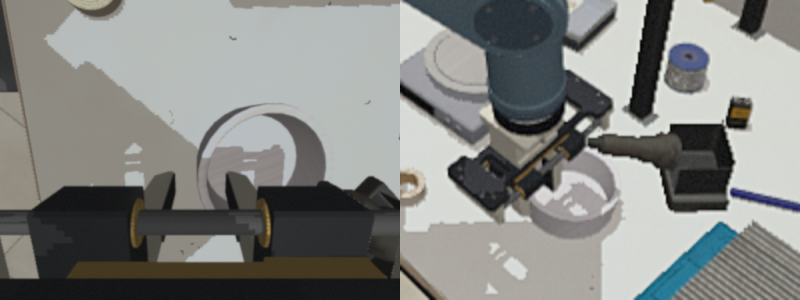

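The wrist half shows the near rim wall at u≈200 of the scaled picture, midway between the fingertips (175 and 228). The scene half shows the gripper above the bowl, clear of the iron.

Call:
{"name": "apply_moves", "arguments": {"rows": [0.4,0,0,0.5,0,0,0,0.4,0,0,0.46,0,0,0,0.4,0,0,0,0,0,0]}}

```text
clock: 6.0
position: [0.4486, -0.2371, 0.2047]
tcp_rot: [0.705, 0.705, 0.053, 0.053]
contact_force: [-1.0, 0.3, 0.5]
finger_gap: 0.0371
finger_force: 0.0
```

Call:
{"name": "apply_moves", "arguments": {"rows": [0,0,0,0,0,0,0,0,0,0,0,0,0,0,0,0,0,0,0,0,0,0,0,0,0,0,0,0,0,0,0,0,0,0,0]}}

```text
clock: 6.62
position: [0.4488, -0.2373, 0.2051]
tcp_rot: [0.705, 0.705, 0.053, 0.053]
contact_force: [-0.9, -0.1, 3.8]
finger_gap: 0.0085
finger_force: 43.2
```

Call:
{"name": "apply_moves", "arguments": {"rows": [0,0,0.05,-0.4,0,0,0,0,0,-0.62,-0.09,0,0,0,0,0,-0.62,-0.09,0,0,0,0,0,-0.62,-0.09,0,0,0,0,0,-0.62,-0.09,0,0,0,0,0,0.11,-0.74,0,0,0,0,0,0.11,-0.74,0,0,0,0,0,0.11,-0.74,0,0,0,0,0,0.11,-0.74,0,0,0,0,0,0,0,0,0,0]}}

```text
clock: 7.88
position: [0.3481, -0.2374, 0.3413]
tcp_rot: [0.705, 0.705, 0.053, 0.055]
contact_force: [-0.2, -0.4, -2.0]
finger_gap: 0.0088
finger_force: 43.1
```

Run:
```python
from h import *
o=monitor.get_obs();print(o['clock'],o['joints'].round(4),o['position'].round(4),o['tcp_rot'].round(4),o['contact_force'],o['finger_gap'])
w=cap('wrist');t=cap('top');s=cap('scene')
m=np.hstack([cv2.resize(w['image'],(400,300)),cv2.resize(s['image'][150:330,200:440],(400,300))])
cv2.imwrite('pics/w3.png',m[:,:,::-1])
```

```text
7.875 [-0.9178  0.0431  1.967   0.1379  1.0399 -0.9817] [ 0.3481 -0.2374  0.3413] [0.7053 0.7049 0.0527 0.055 ] [-0.20454468 -0.40093803 -1.95407682] 0.008840059397904883
```

View pics/w3.png

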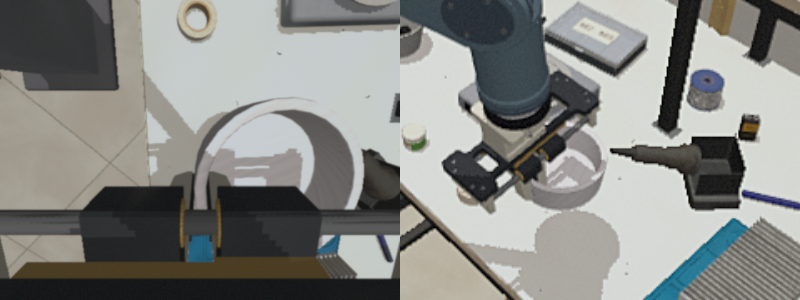

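The bowl is held by its near wall, lifted and roughly level. In the scaled wrist view its +y rim edge is at about (280,98) and its right edge at about (363,165).

Run:
```python
from h import *
w=cap('wrist')
k=512/400
z=.183
print(ray(w,282*k,98*k,z),ray(w,364*k,160*k,z),ray(w,194*k,180*k,z))
# inner mouth/edges by gradient near the top arc, for a few columns
g=cv2.GaussianBlur(cv2.cvtColor(w['image'],cv2.COLOR_RGB2GRAY),(3,3),0)
for u in(300,330,360,390,420):
    print(u,g[115:160:1,u].tolist())
```

```text
[ 0.42031258 -0.17304639  0.183     ] [ 0.48300478 -0.21452825  0.183     ] [ 0.36711247 -0.22195838  0.183     ]
300 [203, 203, 203, 203, 203, 203, 203, 203, 203, 203, 203, 203, 203, 204, 204, 203, 203, 203, 203, 203, 203, 203, 201, 193, 170, 135, 103, 86, 81, 80, 80, 84, 98, 125, 157, 182, 196, 202, 204, 204, 204, 204, 203, 203, 204]
330 [203, 203, 203, 203, 203, 203, 203, 203, 203, 203, 203, 203, 203, 199, 182, 147, 116, 119, 151, 184, 199, 204, 204, 203, 203, 203, 202, 200, 198, 197, 197, 193, 185, 177, 181, 192, 200, 203, 203, 204, 204, 204, 204, 204, 204]
360 [203, 203, 203, 203, 203, 203, 203, 203, 200, 189, 176, 177, 189, 197, 200, 200, 200, 200, 201, 201, 200, 200, 199, 198, 191, 171, 137, 104, 88, 86, 92, 112, 146, 178, 196, 202, 204, 204, 204, 204, 204, 204, 203, 203, 204]
390 [203, 203, 203, 203, 203, 202, 203, 203, 203, 202, 198, 191, 190, 195, 200, 202, 202, 201, 200, 200, 200, 200, 200, 199, 199, 196, 184, 155, 119, 95, 87, 86, 86, 86, 86, 87, 86, 86, 87, 87, 88, 88, 89, 89, 89]
420 [203, 203, 203, 203, 203, 203, 203, 203, 203, 203, 203, 203, 203, 202, 203, 203, 203, 203, 203, 203, 203, 202, 202, 202, 202, 202, 202, 201, 201, 200, 200, 200, 200, 200, 200, 201, 201, 200, 193, 176, 151, 124, 104, 94, 89]
```

Call:
{"name": "apply_moves", "arguments": {"rows": [0,0.5,0.3,0.05,0,0,0,0,0.8,0.5,0.08,0,0,0,0,0.8,0.5,0.08,0,0,0,0,0.8,0.5,0.08,0,0,0,0,0.6,0.5,0.08,0,0,0,0,0.4,0.2,0.03,0,0,0,0,0,0,0,0,0,0]}}

```text
clock: 8.95
position: [0.4491, -0.08, 0.3375]
tcp_rot: [0.705, 0.706, 0.053, 0.051]
contact_force: [-0.0, -0.0, -2.3]
finger_gap: 0.0088
finger_force: 43.1
```

Run:
```python
from h import *
o=monitor.get_obs();print(o['clock'],o['joints'].round(4),o['position'].round(4),o['tcp_rot'].round(4),o['contact_force'],o['finger_gap'])
w=cap('wrist','w4.png');t=cap('top')
```

```text
8.95 [-0.4484  0.1061  1.9074  0.0775  0.9975 -0.4875] [ 0.4491 -0.08    0.3375] [0.7047 0.7057 0.0525 0.0514] [-0.01582122 -0.03734169 -2.32894058] 0.008825914743723785
```

View pics/w4.png

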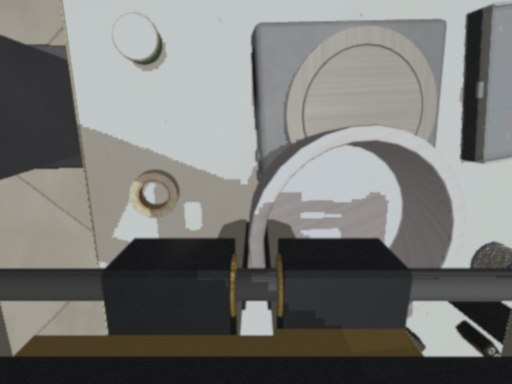

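The wrist view shows the pan edge at u 287–439, top v 26, its ring at u 303–423, top v 44, and the bowl rim's top edge at about (375,125).

```bash
cat > q.py <<'E'
from h import *
from scipy.optimize import least_squares as ls
w=cap('wrist')
def circ(c,pts,z,r):
    P=np.array([ray(c,*p,z)[:2] for p in pts])
    f=ls(lambda q:np.hypot(*(P-q[:2]).T)-r,P.mean(0));return np.round(f.x,4),np.round(f.fun,4)
print(circ(w,[(287,105),(439,105),(367,26),(313,53),(421,56)],.058,.07),circ(w,[(303,105),(423,105),(365,44)],.058,.0565))
print(circ(w,[(465,200),(375,125),(440,155),(300,148)],.179,.06))
print(circ(w,[(465,200),(375,125),(440,155),(300,148)],.179,.058))
E
python3 q.py
```

```text
(array([ 0.5878, -0.0136]), array([ 0.001 ,  0.002 ,  0.0009, -0.0002, -0.0016])) (array([ 0.5873, -0.0128]), array([ 0.,  0., -0.]))
(array([ 0.5289, -0.0777]), array([ 0.0011, -0.0002, -0.0009,  0.0007]))
(array([ 0.5296, -0.0753]), array([ 0.0016, -0.0005, -0.0012,  0.0012]))
```

Call:
{"name": "apply_moves", "arguments": {"rows": [0,0.4,0.36,0.05,0,0,0,0,0.6,0.54,0.08,0,0,0,0,0.6,0.55,0.09,0,0,0,0,0,0,0,0,0,0,0,0,-0.08,0.5,0,0,0,0,0,-0.08,0.5,0,0,0,0,0,-0.07,0.5,0,0,0,0,0,0,0,0,0,0]}}

```text
clock: 10.1
position: [0.5064, -0.0181, 0.2767]
tcp_rot: [0.706, 0.704, 0.052, 0.051]
contact_force: [-0.3, 0.2, -1.8]
finger_gap: 0.0089
finger_force: 43.1
```

```bash
sed -i '/^print/d' q.py
python3 - <<'E'
from h import *
o=monitor.get_obs();print(o['clock'],o['joints'].round(4),o['position'].round(4),o['tcp_rot'].round(4),o['contact_force'],o['finger_gap'])
E
```

```text
10.1 [-0.2705  0.2693  1.8738  0.0519  0.8589 -0.2992] [ 0.5064 -0.0181  0.2767] [0.7061 0.7044 0.0517 0.0512] [-0.34062836  0.23036704 -1.82481347] 0.008913999661956069
```

Base is at about z=0.071. I'll descend slowly and watch the force.

Call:
{"name": "apply_moves", "arguments": {"rows": [0,0.05,0,0.12,0,0,0,0,0,0,0.1,0,0,0,0,0,0,0.08,0,0,0,0,0,0,0,0,0,0]}}

```text
clock: 10.6
position: [0.5095, -0.0151, 0.2663]
tcp_rot: [0.705, 0.705, 0.053, 0.053]
contact_force: [0.0, 0.3, -2.3]
finger_gap: 0.009
finger_force: 43.1
```

Call:
{"name": "apply_moves", "arguments": {"rows": [0,0,-0.05,0.06,0,0,0,0,0,0,0.05,0,0,0,0,0,0,0,0,0,0]}}

```text
clock: 10.98
position: [0.5082, -0.0151, 0.2616]
tcp_rot: [0.705, 0.705, 0.053, 0.053]
contact_force: [-0.3, -0.2, -1.6]
finger_gap: 0.0087
finger_force: 43.2
```

Call:
{"name": "apply_moves", "arguments": {"rows": [0,0,0,0.05,0,0,0,0,0,0,0,0,0,0]}}

```text
clock: 11.22
position: [0.5085, -0.0152, 0.2597]
tcp_rot: [0.705, 0.705, 0.053, 0.053]
contact_force: [-0.7, 0.4, 0.5]
finger_gap: 0.009
finger_force: 43.2
```

Call:
{"name": "apply_moves", "arguments": {"rows": [0,0,0,0.04,0,0,0,0,0,0,0,0,0,0]}}

```text
clock: 11.48
position: [0.5087, -0.0152, 0.2582]
tcp_rot: [0.705, 0.705, 0.053, 0.053]
contact_force: [-1.3, 0.1, 1.3]
finger_gap: 0.0088
finger_force: 43.2
```

Call:
{"name": "apply_moves", "arguments": {"rows": [0.15,0,0,0,0,0,0,0.22,0,0,0,0,0,0,0.3,0,0,0,0,0,0,0.3,0,0,-0.25,0,0,0,0.3,0,0,-0.5,0,0,0,0.3,0,0,-1,0,0,0,0.3,0,0,-1,0,0,0,0.3,0,-1,-0.2,0,0,0,0.3,0,-1,-0.2,0,0,0,0.3,0,0,0,0,0,0]}}

```text
clock: 12.72
position: [0.4087, -0.0146, 0.3715]
tcp_rot: [0.706, 0.705, 0.053, 0.053]
contact_force: [0.4, -0.3, 0.4]
finger_gap: 0.0277
finger_force: 0.0
```

Run:
```python
from h import *
o=monitor.get_obs();print(o['clock'],o['joints'].round(4),o['position'].round(4),o['tcp_rot'].round(4),o['contact_force'],o['finger_gap'])
w=cap('wrist');t=cap('top');s=cap('scene')
np.savez('st.npz',wp=w['pose'],wk=w['intrinsics'])
m=np.vstack([np.hstack([cv2.resize(w['image'],(400,300)),cv2.resize(t['image'][135:210,225:325],(400,300),interpolation=2)]),
 np.hstack([cv2.resize(s['image'],(400,300)),cv2.resize(s['image'][165:240,230:330],(400,300),interpolation=2)])])
cv2.imwrite('pics/w5.png',m[:,:,::-1])
```

```text
12.725 [-0.3325 -0.023   1.9521  0.0552  1.0707 -0.3541] [ 0.4087 -0.0146  0.3715] [0.7056 0.7046 0.053  0.0532] [ 0.43388926 -0.30989289  0.43116546] 0.02765871755726106
```

View pics/w5.png

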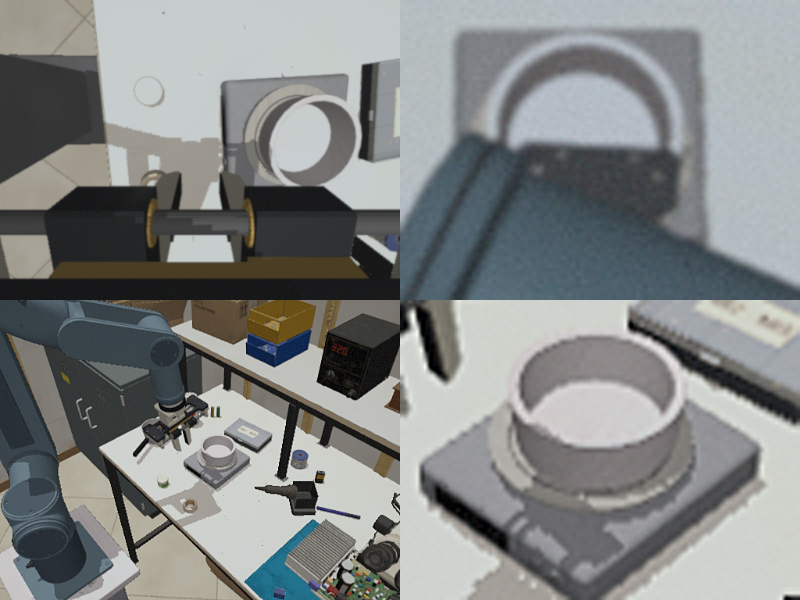

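The bowl stands level on the pan with the fingers clear. In the scene crop its rim is centred at u≈598 against the pan's 592, which puts it about 4 mm off centre.

```bash
cat > fk.py <<'E'
import numpy as np
from scipy.optimize import least_squares
from scipy.spatial.transform import Rotation as R
D=[([1.14618558,.259257879,1.53597648,0,1.34797207,-.202828427],[.12089707,.53635198,.40400603],[.110662454,.993857721,-.00077,-.00024]),
([-.7511,.1353,1.6908,0,1.3157,-.7506],[.4184,-.239,.4046],[.7073,.7069,0,-.0001]),
([-.7516,.3175,1.915,.1416,.8071,-.8437],[.4426,-.2368,.2414],[.7054,.705,.0529,.0515]),
([-.9178,.0431,1.967,.1379,1.0399,-.9817],[.3481,-.2374,.3413],[.7053,.7049,.0527,.055]),
([-.4484,.1061,1.9074,.0775,.9975,-.4875],[.4491,-.08,.3375],[.7047,.7057,.0525,.0514]),
([-.2705,.2693,1.8738,.0519,.8589,-.2992],[.5064,-.0181,.2767],[.7061,.7044,.0517,.0512]),
([-.3325,-.023,1.9521,.0552,1.0707,-.3541],[.4087,-.0146,.3715],[.7056,.7046,.053,.0532])]
def fk(q,p):
    off,h,a1,L1,e,L2,wo,d6=p
    r=lambda a,t:R.from_euler(a,t)
    r1=r('z',q[0]);P=r1.apply([a1,off,h]);r2=r1*r('y',q[1]);P=P+r2.apply([0,0,L1])
    r3=r2*r('y',q[2]);P=P+r3.apply([e,0,L2]);r4=r3*r('z',q[3]);P=P+r4.apply([0,wo,0]);r5=r4*r('y',q[4]);P=P+r5.apply([0,0,d6])
    return P,r5*r('z',q[5])*R.from_euler('z',np.pi)
def fit(D=D):
    f=lambda p:np.concatenate([fk(q,p)[0]-x for q,x,_ in D]+[.002*(np.array(p)-[.11,.3,0,.4,0,.35,0,.1])])
    s=least_squares(f,[.11,.3,0,.4,0,.35,0,.1]);return s.x
LO=np.array([-3.14,-.91,.19,-1.22,.22,-3.12]);HI=np.array([3.14,2.08,2.58,4.36,2.71,3.12])
if __name__=='__main__':
    p=fit();print(p.round(4))
    for q,x,o in D:
        P,r=fk(q,p);print((P-x).round(4),np.round((r.inv()*R.from_quat(o)).as_rotvec(),3))
E
python3 fk.py
```

```text
[ 1.105e-01  2.218e-01 -1.000e-04  5.343e-01  6.020e-02  4.260e-01
  3.000e-04  1.807e-01]
[-0.  0. -0.] [-0.    -0.    -1.571]
[-0. -0.  0.] [-0.     0.    -1.571]
[0. 0. 0.] [ 0.     0.    -1.571]
[-0. -0.  0.] [ 0.     0.    -1.571]
[-0.     -0.     -0.0001] [-0.    -0.    -1.571]
[0. 0. 0.] [-0.     0.    -1.571]
[-0. -0. -0.] [ 0.     0.    -1.571]
```

```bash
sed -i "s/R.from_euler('z',np.pi)$/R.from_euler('z',np.pi\/2)/" fk.py
cat > plan.py <<'E'
from fk import *
p=fit()
Q0=[-.3325,-.023,1.9521,.0552,1.0707,-.3541]
def ik(P,r,seed):
    f=lambda q:np.concatenate([(fk(q,p)[0]-P)*10,(r.inv()*fk(q,p)[1]).as_rotvec()])
    s=least_squares(f,np.clip(seed,LO+.01,HI-.01),bounds=(LO,HI));return s.x,np.abs(s.fun).max()
PZ=.1673
def tool(c,yaw,roll,al,s,sg,hz=.04,pz=None):
    """c=cup origin; returns TCP pos, rot"""
    rc=R.from_euler('z',yaw)*R.from_euler('x',roll)
    z=np.array([np.cos(al),0,-np.sin(al)]);y=np.array([0,sg,0.]);x=np.cross(y,z)
    rt=rc*R.from_matrix(np.c_[x,y,z]);g=np.array(c)+rc.apply([-s,0,hz]);return g-PZ*rt.apply([0,0,1]),rt
def pourc(roll,yaw,bowl=(.589,-.0125),lipz=.118,back=.012):
    """cup origin so that the lower lip is at lipz and `back` short of the bowl centre"""
    rc=R.from_euler('z',yaw)*R.from_euler('x',roll);s=np.sign(roll) or 1
    lip=rc.apply([0,-s*.051,.06]);o=rc.apply([0,-s,0]);o[2]=0;h=R.from_euler('z',yaw).apply([0,-s,0])
    return np.array([bowl[0],bowl[1],lipz])-h*back-lip
if __name__=='__main__':
    C=[.522,.26,0];Y=np.radians(25)
    for al in np.radians([40,55,70,85]):
      for sg in(1,-1):
        for S in(.085,):
          P,r=tool(C,Y,0,al,S,sg);q0,e0=ik(P,r,[.5,.6,1.6,0,1,0 if sg<0 else 0])
          if e0>1e-3:
              q0,e0=ik(P,r,[.5,.6,1.6,0,1,-2.5]); 
          if e0>1e-3:
              q0,e0=ik(P,r,[.5,.6,1.6,0,1,2.5])
          if e0>1e-3: print(np.degrees(al),sg,'nograsp',e0);continue
          for yaw in np.radians([-40,-20,0,20,40,60]):
            for rs in(1,-1):
              q=q0;bad=0
              for k in np.linspace(0,1,12):
                 roll=rs*1.9*k
                 c=pourc(roll if k else rs*1e-6,yaw);c[2]+=.06*(1-k)
                 P,r=tool(c,yaw,roll,al,S,sg);q,e=ik(P,r,q)
                 bad=max(bad,e)
                 if e>.02:break
              if bad<2e-3: print('OK al%d sg%d yaw%d rs%d'%(np.degrees(al),sg,np.degrees(yaw),rs),q0.round(2),q.round(2),P.round(3),'margin',np.minimum(q-LO,HI-q).min().round(2))
E
time python3 plan.py
```

```text
40.0 1 nograsp 0.07403696085360162
40.0 -1 nograsp 0.07403702014970663
OK al55 sg1 yaw59 rs-1 [0.11 0.28 2.41 2.21 0.23 2.22] [-0.96  1.18  2.46  1.88  2.04 -0.69] [ 0.399 -0.112  0.128] margin 0.12
OK al55 sg-1 yaw0 rs1 [ 0.11  0.28  2.41  2.21  0.23 -0.92] [-1.    1.01  2.14  1.21  1.84  0.19] [ 0.408 -0.128  0.128] margin 0.44
OK al55 sg-1 yaw20 rs1 [ 0.11  0.28  2.41  2.21  0.23 -0.92] [-0.91  1.01  1.82  1.04  2.01  0.47] [ 0.458 -0.183  0.128] margin 0.7
OK al55 sg-1 yaw40 rs1 [ 0.11  0.28  2.41  2.21  0.23 -0.92] [-0.8   1.09  1.48  0.93  2.24  0.66] [ 0.524 -0.217  0.128] margin 0.47
OK al55 sg-1 yaw59 rs1 [ 0.11  0.28  2.41  2.21  0.23 -0.92] [-0.67  1.19  1.14  0.86  2.49  0.8 ] [ 0.598 -0.227  0.128] margin 0.22
OK al70 sg1 yaw-40 rs-1 [ 0.18  0.27  2.19  0.26  0.35 -2.05] [ 0.35  1.15  1.33 -1.2   2.23 -0.76] [0.566 0.182 0.122] margin 0.02
OK al70 sg1 yaw0 rs1 [ 0.18  0.27  2.19  0.26  0.35 -2.05] [-0.9   1.03  1.92  1.1   1.97 -2.85] [ 0.447 -0.147  0.122] margin 0.27
OK al70 sg1 yaw20 rs1 [ 0.18  0.27  2.19  0.26  0.35 -2.05] [-0.81  1.08  1.61  0.96  2.18 -2.64] [ 0.5
[... 1833 characters left out ...]
0.119] margin 0.33
OK al85 sg-1 yaw-40 rs-1 [0.23 0.36 1.97 0.03 0.73 1.34] [ 0.26  1.22  1.15 -1.13  2.4   2.38] [0.605 0.161 0.119] margin 0.09
OK al85 sg-1 yaw-20 rs1 [0.23 0.36 1.97 0.03 0.73 1.34] [-0.87  1.04  1.99  1.18  1.94  0.13] [ 0.446 -0.113  0.119] margin 0.59
OK al85 sg-1 yaw0 rs1 [0.23 0.36 1.97 0.03 0.73 1.34] [-0.8   1.07  1.71  1.01  2.12  0.35] [ 0.489 -0.156  0.119] margin 0.59
OK al85 sg-1 yaw20 rs1 [0.23 0.36 1.97 0.03 0.73 1.34] [-0.7   1.14  1.41  0.87  2.34  0.5 ] [ 0.544 -0.181  0.119] margin 0.37
OK al85 sg-1 yaw40 rs1 [0.23 0.36 1.97 0.03 0.73 1.34] [-0.58  1.23  1.11  0.75  2.59  0.57] [ 0.605 -0.186  0.119] margin 0.12
real	0m27.010s
user	0m27.073s
sys	0m0.260s
```

```bash
cat > go.py <<'E'
from plan import *
from h import monitor,cap,ray,proj,cv2
def cur():
    o=monitor.get_obs();return o['position'],R.from_quat(o['tcp_rot']),o['joints']
def rel(P,r,P2,r2):
    return (r.inv().apply(P2-P)/.04),((r.inv()*r2).as_rotvec()/.1)
def path(P,r,P2,r2,q,n=8):
    e=0;rv=(r.inv()*r2).as_rotvec();mg=9;zs=[]
    for k in np.linspace(0,1,n+1)[1:]:
        q,ee=ik(P+(P2-P)*k,r*R.from_rotvec(rv*k),q);e=max(e,ee);mg=min(mg,np.minimum(q-LO,HI-q).min())
    return q,e,mg
E
python3 - <<'E'
from go import *
P,r,q=cur()
for al in(55,60,65):
  for s in(.09,.1):
    G,rg=tool([.522,.26,0],np.radians(25),0,np.radians(al),s,-1)
    pre=G-rg.apply([0,0,.12])
    qa,e,m=path(P,r,P,rg,q);qb,e2,m2=path(P,rg,pre,rg,qa);qc,e3,m3=path(pre,rg,G,rg,qb)
    print(al,s,'G',G.round(3),'pre',pre.round(3),np.round([e,m,e2,m2,e3,m3],3),qc.round(2),'turn',rel(P,r,P,rg)[1].round(2),'shift',rel(P,rg,pre,rg)[0].round(2))
    c=pourc(1.85,0,lipz=.125);up=pourc(1e-6,0)
    qq=qc;e=0;m=9
    c0=np.array([.522,.26,.0])
    # lift, carry(yaw), roll
    for k in np.linspace(0,1,8): T=tool(c0+[0,0,.15*k],np.radians(25),0,np.radians(al),s,-1);qq,ee=ik(*T,qq);e=max(e,ee);m=min(m,np.minimum(qq-LO,HI-qq).min())
    print('  lift',round(e,4),round(m,3),end='')
    h1=tool(c,0,1.85,np.radians(al),s,-1);
    rc=R.from_euler('x',1.85);ax=c+rc.apply([0,0,.04])   # point on handle axis
    ql=qq
    for k in np.linspace(0,1,8): 
        cc=c0+[0,0,.15];cc=cc+(np.array([ax[0],ax[1]+.0,ax[2]-.04])-cc)*k
        T=tool(cc,np.radians(25)*(1-k),0,np.radians(al),s,-1);qq,ee=ik(*T,qq);e=max(e,ee);m=min(m,np.minimum(qq-LO,HI-qq).min())
    print('  carry',round(e,4),round(m,3),end='')
    for k in np.linspace(0,1,12):
        ro=1.85*k;cc=ax-R.from_euler('x',ro).apply([0,0,.04])
        T=tool(cc,0,ro,np.radians(al),s,-1);qq,ee=ik(*T,qq);e=max(e,ee);m=min(m,np.minimum(qq-LO,HI-qq).min())
    print('  roll',round(e,4),round(m,3),T[0].round(3),cc.round(3),ax.round(3),qq.round(2))
E
```

```text
55 0.09 G [0.353 0.181 0.177] pre [0.291 0.152 0.275] [0.    0.467 0.    0.13  0.008 0.   ] [ 0.1   0.28  2.43  2.22  0.24 -0.94] turn [-2.13  4.57 11.3 ] shift [-2.17 -5.07  1.42]
  lift 0.0202 0.0  carry 0.0202 0.0  roll 0.0202 0.0 [ 0.403 -0.127  0.142] [0.589 0.043 0.191] [0.589 0.005 0.18 ] [-1.01  0.96  2.16  1.19  1.81  0.18]
55 0.1 G [0.344 0.177 0.177] pre [0.282 0.148 0.275] [0.    0.467 0.    0.112 0.002 0.   ] [ 0.09  0.26  2.45  2.23  0.25 -0.96] turn [-2.13  4.57 11.3 ] shift [-2.37 -5.07  1.28]
  lift 0.0155 0.0  carry 0.0155 0.0  roll 0.0155 0.0 [ 0.393 -0.127  0.142] [0.589 0.043 0.191] [0.589 0.005 0.18 ] [-1.03  0.96  2.18  1.17  1.8   0.17]
60 0.09 G [0.365 0.187 0.185] pre [0.31  0.161 0.289] [0.    0.502 0.    0.23  0.05  0.   ] [ 0.1   0.25  2.36  1.37  0.22 -0.09] turn [-1.63  3.8  11.35] shift [-1.41 -5.07  1.58]
  lift 0.0504 0.0  carry 0.0504 0.0  roll 0.0504 0.0 [ 0.415 -0.135  0.14 ] [0.589 0.043 0.191] [0.589 0.005 0.18 ] [-0.98  0.96  2.09  1.15  1.85  0.23]
60 0.1 G [0.356 0.182 0.185] pre [0.301 0.157 0.289] [0.    0.502 0.    0.212 0.047 0.   ] [ 0.0
[... 191 characters left out ...]
5 0.18 ] [-1.    0.97  2.1   1.13  1.84  0.21]
65 0.09 G [0.376 0.192 0.192] pre [0.33  0.171 0.3  ] [0.    0.535 0.    0.328 0.    0.002] [0.15 0.25 2.28 0.56 0.22 0.76] turn [-1.13  3.02 11.38] shift [-0.64 -5.07  1.67]
  lift 0.0 0.002  carry 0.0 0.002  roll 0.0 0.002 [ 0.428 -0.141  0.138] [0.589 0.043 0.191] [0.589 0.005 0.18 ] [-0.95  0.97  2.01  1.12  1.89  0.26]
65 0.1 G [0.367 0.188 0.192] pre [0.321 0.166 0.3  ] [0.    0.535 0.    0.309 0.002 0.   ] [0.14 0.24 2.3  0.6  0.22 0.72] turn [-1.13  3.02 11.38] shift [-0.87 -5.07  1.56]
  lift 0.0017 0.0  carry 0.0017 0.0  roll 0.0017 0.0 [ 0.418 -0.141  0.138] [0.589 0.043 0.191] [0.589 0.005 0.18 ] [-0.96  0.97  2.03  1.09  1.89  0.25]
```

```bash
cat > chk.py <<'E'
from go import *
def chk(al,s,C,Y,yaw=0,phi=1.85,lipz=.128):
    P,r,q=cur();al=np.radians(al)
    G,rg=tool(C,Y,0,al,s,-1);pre=G-rg.apply([0,0,.12])
    qa,e,m=path(P,r,P,rg,q);qb,e2,m2=path(P,rg,pre,rg,qa);qc,e3,m3=path(pre,rg,G,rg,qb)
    print('G',G.round(4),'pre',pre.round(3),np.round([e,m,e2,m2,e3,m3],3),qc.round(2),'turn',rel(P,r,P,rg)[1].round(2),'shift',rel(P,rg,pre,rg)[0].round(2))
    c=pourc(phi,yaw,lipz=lipz);c0=np.array(C)
    ax=c+(R.from_euler('z',yaw)*R.from_euler('x',phi)).apply([0,0,.04]);qq=qc
    def run(n,f):
        nonlocal qq;e=0;m=9
        for k in np.linspace(0,1,12):qq,ee=ik(*f(k),qq);e=max(e,ee);m=min(m,np.minimum(qq-LO,HI-qq).min())
        print(n,round(e,4),round(m,3),fk(qq,p)[0].round(3),qq.round(2))
    run('lift',lambda k:tool(c0+[0,0,.15*k],Y,0,al,s,-1))
    b=ax-[0,0,.04];a=c0+[0,0,.15]
    run('carry',lambda k:tool(a+(b-a)*k,Y+(yaw-Y)*k,0,al,s,-1))
    run('roll',lambda k:tool(ax-(R.from_euler('z',yaw)*R.from_euler('x',phi*k)).apply([0,0,.04]),yaw,phi*k,al,s,-1))
    print('ax',ax.round(3))
if __name__=='__main__':
    for al,s in((70,.095),(75,.095),(80,.095)):chk(al,s,[.522,.26,0],np.radians(25))
E
python3 chk.py
```

```text
G [0.384  0.1957 0.1972] pre [0.347 0.178 0.31 ] [0.    0.568 0.    0.414 0.    0.122] [0.17 0.26 2.22 0.27 0.34 1.07] turn [-0.63  2.25 11.4 ] shift [ 0.02 -5.07  1.65]
lift 0.0 0.122 [0.384 0.196 0.347] [ 0.17 -0.01  2.03  0.13  0.79  1.23]
carry 0.0 0.521 [0.437 0.005 0.34 ] [-0.29  0.01  2.03  0.14  0.77  1.2 ]
roll 0.0 0.55 [ 0.437 -0.146  0.139] [-0.92  0.98  1.95  1.07  1.94  0.29]
ax [0.589 0.005 0.183]
G [0.3967 0.2016 0.2016] pre [0.369 0.188 0.318] [0.    0.6   0.    0.507 0.    0.251] [0.19 0.28 2.14 0.14 0.47 1.21] turn [-0.13  1.47 11.4 ] shift [ 0.79 -5.07  1.61]
lift 0.0 0.251 [0.397 0.202 0.352] [0.19 0.03 1.96 0.08 0.9  1.28]
carry 0.0 0.592 [0.451 0.005 0.344] [-0.27  0.05  1.96  0.09  0.88  1.26]
roll 0.0 0.621 [ 0.451 -0.151  0.138] [-0.88  0.99  1.88  1.04  1.99  0.32]
ax [0.589 0.005 0.183]
G [0.4096 0.2076 0.2048] pre [0.391 0.199 0.323] [0.    0.631 0.    0.584 0.    0.378] [0.21 0.31 2.07 0.07 0.6  1.29] turn [ 0.37  0.7  11.38] shift [ 1.55 -5.07  1.51]
lift 0.0 0.378 [0.41  0.208 0.355] [0.21 0.08 1.89 0.05 1.   1.32]
carry 0.0 0.662 [0.465 0.005 0.347] [-0.25  0.1   1.89  0.05  0.98  1.3 ]
roll 0.0 0.673 [ 0.465 -0.154  0.137] [-0.85  1.    1.81  1.01  2.04  0.34]
ax [0.589 0.005 0.183]
```

Call:
{"name": "apply_moves", "arguments": {"rows": [0.45,0,0,0,-0.05,0.19,0.95,0.45,0,0,0,-0.05,0.19,0.95,0.45,0,0,0,-0.05,0.19,0.95,0.45,0,0,0,-0.05,0.19,0.95,0.45,0,0,0,-0.05,0.19,0.95,0.45,0,0,0,-0.05,0.19,0.95,0.45,0,0,0,-0.05,0.19,0.95,0.45,0,0,0,-0.05,0.19,0.95,0.45,0,0,0,-0.05,0.19,0.95,0.45,0,0,0,-0.05,0.19,0.95], "newtons": 60}}

```text
clock: 14.12
position: [0.412, -0.0155, 0.3708]
tcp_rot: [0.94, 0.304, 0.153, -0.025]
contact_force: [0.6, -0.4, -0.8]
finger_gap: 0.042
finger_force: 0.0
```

Call:
{"name": "apply_moves", "arguments": {"rows": [0.45,0,0,0,-0.05,0.19,0.95,0.45,0,0,0,-0.05,0.19,0.95,0.45,0,-0.8,0.2,0,0,0,0.45,0,-0.85,0.2,0,0,0,0.45,0,-0.85,0.2,0,0,0,0.45,0,-0.85,0.2,0,0,0,0.45,0,-0.85,0.2,0,0,0,0.45,0,-0.85,0.2,0,0,0,0.45,0,0,0,0,0,0]}}

```text
clock: 15.25
position: [0.3398, 0.1768, 0.3263]
tcp_rot: [0.961, 0.215, 0.168, -0.041]
contact_force: [0.7, -0.8, 0.6]
finger_gap: 0.0416
finger_force: 0.0
```

Run:
```python
from go import *
P,r,q=cur();print(P.round(4),q.round(3))
w=cap('wrist');s=cap('scene')
for z,c in((.06,'rim'),(.0495,'h')):print(proj(w,[.522,.26,z]))
m=np.hstack([w['image'],cv2.resize(s['image'][130:274,80:188],(288,384),interpolation=2)])
cv2.imwrite('pics/w6.png',m[:,:,::-1]);np.save('w6.npy',w['image'])
```

```text
[0.3398 0.1768 0.3263] [ 0.132 -0.079  2.153  0.161  0.744  1.161]
[260.94619876  80.78806215]
[260.83880805  85.7684708 ]
```

View pics/w6.png

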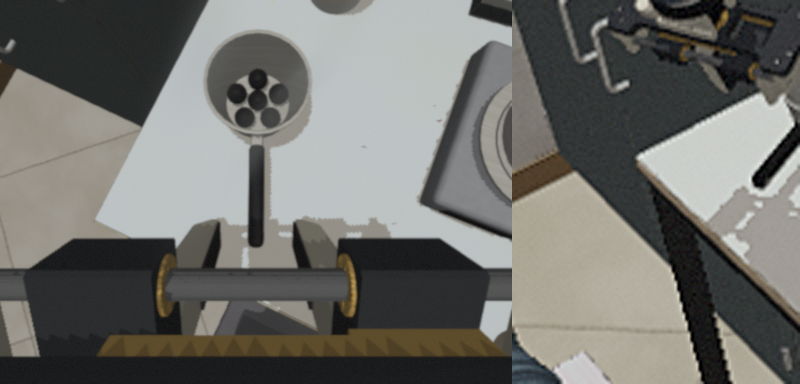

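The wrist view shows the cup rim at u 205–311 and v 30–137 with all six knobs inside. The handle runs from (257,146) to (257,245), between the fingers.

Run:
```python
from go import *
w=cap('wrist')
Pt=np.array([ray(w,*a,.06)[:2] for a in[(205,83),(311,83),(258,30),(256,137)]])
f=least_squares(lambda q:np.hypot(*(Pt-q[:2]).T)-.051,Pt.mean(0));print('cup',f.x.round(4),f.fun.round(4))
# handle: dark mask centroids per row
im=w['image'][150:240,235:280].max(2)<90;L=[]
for v in range(0,90,5):
    u=np.nonzero(im[v])[0]
    if 6<len(u)<25:L.append(ray(w,u.mean()+235,v+150,.0495)[:2])
L=np.array(L,np.float32);d=cv2.fitLine(L,cv2.DIST_L2,0,.01,.01).ravel();dd=d[:2]*np.sign(d[0])
print(len(L),dd,np.degrees(np.arctan2(dd[1],dd[0])),'ends',ray(w,257,146,.0495),ray(w,257,246,.04))
n=np.array([-dd[1],dd[0]]);print('axis offset of cup centre from handle line',(f.x-d[2:])@n)
c=d[2:]+dd*((f.x-d[2:])@dd);print('cup on line',c)
from chk import chk
C=[*(c+f.x)/2,0];Y=np.arctan2(dd[1],dd[0]);print(C,Y)
np.save('cup.npy',[*C,Y])
G,rg=tool(C,Y,0,np.radians(70),.095,-1);P,r,q=cur();a=rel(P,r,P,rg)[1];print('turn',a.round(3))
pre=G-rg.apply([0,0,.08]);print('G',G,'shift pre',rel(P,rg,pre,rg)[0].round(3))
```

```text
cup [0.5215 0.2599] [-0.0018 -0.0017  0.0008  0.0008]
18 [0.9104096  0.41370794] 24.437975 ends [0.46906844 0.23634569 0.0495    ] [0.38384387 0.19642303 0.04      ]
axis offset of cup centre from handle line -0.003009308409450996
cup on line [0.52029255 0.26268869]
[np.float64(0.5209150356322467), np.float64(0.26131884210738165), 0] 0.42652315
turn [-0.083  0.001  0.087]
G [0.38233251 0.19834423 0.19721058] shift pre [ 1.000e-03 -1.080e-01  1.454e+00]
```

Call:
{"name": "apply_moves", "arguments": {"rows": [0.45,0,0,0,-0.08,0,0.09,0.45,0,-0.11,0.7,0,0,0,0.45,0,0,0.75,0,0,0,0.45,0,0,0.7,0,0,0,0.45,0,0,0.6,0,0,0,0.45,0,0,0.4,0,0,0,0.45,0,0,0.3,0,0,0,0.45,0,0,0,0,0,0]}}

```text
clock: 16.4
position: [0.3815, 0.1982, 0.1966]
tcp_rot: [0.963, 0.207, 0.169, -0.037]
contact_force: [0.5, 0.2, -0.4]
finger_gap: 0.0416
finger_force: 0.0
```

Run:
```python
from go import *
P,r,q=cur();c=np.load('cup.npy');G,rg=tool(c[:3],c[3],0,np.radians(70),.095,-1)
print(P,q.round(3));print([x.round(3) for x in rel(P,r,G,rg)],monitor.get_obs()['contact_force'])
```

```text
[0.38149887 0.1981697  0.19655369] [0.182 0.257 2.219 0.252 0.338 1.104]
[array([ 0.025,  0.005, -0.008]), array([-0.004,  0.017, -0.021])] [ 0.45830587  0.20119421 -0.44218619]
```

Within 1 mm of the target. I'll close on the handle.

Call:
{"name": "apply_moves", "arguments": {"rows": [0,0,0,0,0,0,0,0,0,0,0,0,0,0,0,0,0,0,0,0,0,0,0,0,0,0,0,0,0,0,0,0,0,0,0], "newtons": 60}}

```text
clock: 17.02
position: [0.3811, 0.1987, 0.1973]
tcp_rot: [0.963, 0.208, 0.17, -0.037]
contact_force: [-3.0, -0.2, 5.0]
finger_gap: 0.0145
finger_force: 60.0
```

Run:
```python
from go import *
P,r,q=cur();print(rel(P,r,P+[0,0,.15],r)[0].round(3))
c=np.load('cup.npy');Y=c[3]
# frame error: rebuild cup pose from grasp; rolls about actual handle axis. plan: turn about world z by -Y, then shift, then screw
rz=R.from_rotvec([0,0,-Y])*r
print('yaw turn',rel(P,r,P,rz)[1].round(3))
for lipz,back in((.130,.012),):
    phi=1.85;cc=pourc(phi,0,lipz=lipz,back=back,bowl=(.589,-.0125));ax=cc+R.from_euler('x',phi).apply([0,0,.04]);print('ax',ax)
    T,rt=tool(ax-[0,0,.04],0,0,np.radians(70),.095,-1)
    print('err rot',(rt.inv()*rz).as_rotvec().round(3))
    print('target TCP',T,'shift after yaw',rel(P+[0,0,.15],rz,T,rz)[0].round(3))
    n=20;dphi=phi/n
    T2,rt2=tool(ax-R.from_euler('x',dphi).apply([0,0,.04]),0,dphi,np.radians(70),.095,-1)
    print('row',[x.round(3) for x in rel(T,rt,T2,rt2)],n)
```

```text
[ 1.282e+00 -3.000e-03 -3.524e+00]
yaw turn [-1.459e+00  3.000e-03  4.008e+00]
ax [0.589      0.0046704  0.18453684]
err rot [ 0.001 -0.     0.001]
target TCP [0.43678003 0.0046704  0.34174742] shift after yaw [1.264 4.851 0.605]
row [array([-0.006,  0.363,  0.016]), array([0.869, 0.   , 0.316])] 20
```

Call:
{"name": "apply_moves", "arguments": {"rows": [0,0.05,0,-0.14,0,0,0,0,0.15,0,-0.4,0,0,0,0,0.22,0,-0.6,0,0,0,0,0.22,0,-0.6,0,0,0,0,0.22,0,-0.6,0,0,0,0,0.22,0,-0.6,0,0,0,0,0.2,0,-0.58,0,0,0,0,0,0,0,0,0,0]}}

```text
clock: 18.02
position: [0.3815, 0.1986, 0.3483]
tcp_rot: [0.962, 0.208, 0.171, -0.037]
contact_force: [0.4, 0.3, -1.9]
finger_gap: 0.0147
finger_force: 60.0
```

Run:
```python
from go import *
P,r,q=cur();print(P,q.round(3))
w=cap('wrist');s=cap('scene')
m=np.hstack([w['image'],cv2.resize(s['image'][60:252,60:204],(288,384),interpolation=2)])
cv2.imwrite('pics/w7.png',m[:,:,::-1])
```

```text
[0.38151486 0.19857745 0.34832751] [ 0.183 -0.014  2.031  0.117  0.786  1.26 ]
```

View pics/w7.png

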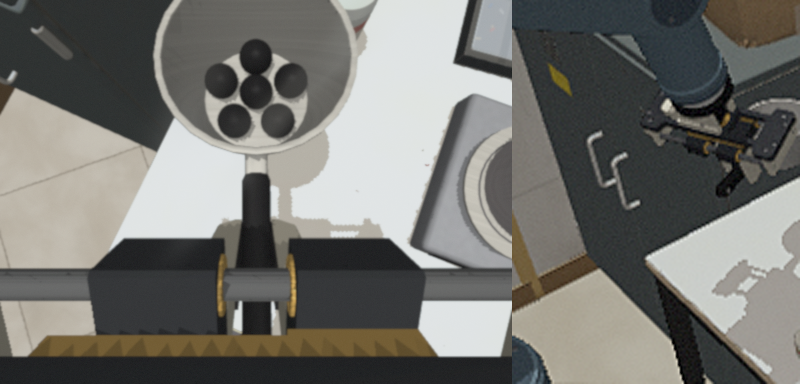

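The wrist view shows the cup lifted level (rim u 155–357, lower rim edge v≈155) with all six knobs still in it.

Call:
{"name": "apply_moves", "arguments": {"rows": [0,0,0,0,-0.24,0,0.67,0,0,0,0,-0.24,0,0.67,0,0,0,0,-0.24,0,0.67,0,0,0,0,-0.24,0,0.67,0,0,0,0,-0.24,0,0.67,0,0,0,0,-0.26,0,0.66,0,0,0,0,0,0,0]}}

```text
clock: 19.0
position: [0.3806, 0.1986, 0.3452]
tcp_rot: [0.985, 0.0, 0.171, 0.0]
contact_force: [-0.1, 0.2, -2.0]
finger_gap: 0.0145
finger_force: 60.0
```

Call:
{"name": "apply_moves", "arguments": {"rows": [0,0.1,0.35,0.05,0,0,0,0,0.17,0.65,0.08,0,0,0,0,0.18,0.7,0.09,0,0,0,0,0.18,0.7,0.09,0,0,0,0,0.18,0.7,0.09,0,0,0,0,0.17,0.7,0.08,0,0,0,0,0.15,0.6,0.07,0,0,0,0,0.1,0.35,0.05,0,0,0,0,0,0,0,0,0,0]}}

```text
clock: 20.12
position: [0.4355, 0.0077, 0.3402]
tcp_rot: [0.985, -0.001, 0.172, -0.0]
contact_force: [0.1, 0.8, -2.0]
finger_gap: 0.0147
finger_force: 60.0
```

Run:
```python
from go import *
P,r,q=cur();print(P,q.round(3),monitor.get_obs()['finger_force'])
phi=1.85;cc=pourc(phi,0,lipz=.130,back=.012);ax=cc+R.from_euler('x',phi).apply([0,0,.04])
T,rt=tool(ax-[0,0,.04],0,0,np.radians(70),.095,-1);print([x.round(3) for x in rel(P,r,T,rt)])
# bowl rim from scene cam vs pan; cup droop in wrist: predicted rim edge pixels
w=cap('wrist');g=P+r.apply([0,0,PZ]);ori=g+r.apply([0,0,0])*0
c0=g+np.array([.095,0,-.04])
for a in(180,150,210,90,270):
    t=np.radians(a);print(a,proj(w,c0+[.051*np.cos(t),.051*np.sin(t),.06]).round(1))
gray=w['image'].astype(int).sum(2)//3
print(gray[140:172:2,257].tolist(),gray[140:172:2,240].tolist())
print(gray[60,140:175:2].tolist())
```

```text
[0.4354951  0.0076802  0.34018078] [-0.28   0.008  2.03   0.135  0.773  1.212] 59.97843682765961
[array([ 0.044,  0.075, -0.026]), array([-0.001,  0.026, -0.018])]
180 [256.8 158. ]
150 [203.2 144. ]
210 [310.4 143.7]
90 [152.4  55.7]
270 [360.7  55.1]
[178, 176, 176, 169, 155, 176, 186, 146, 126, 141, 181, 185, 186, 186, 188, 187] [166, 180, 172, 152, 172, 188, 166, 145, 169, 196, 206, 186, 165, 116, 163, 208]
[214, 213, 215, 214, 215, 214, 212, 179, 168, 166, 137, 88, 85, 86, 88, 89, 90, 91]
```

The projected rim matches the picture, so there is no droop. I'll shift about 12 mm toward +y and start the roll.

Call:
{"name": "apply_moves", "arguments": {"rows": [0,0.04,-0.3,-0.03,0,0,0,0,0,0.363,0.016,0.869,0,0.316,0,0,0.363,0.016,0.869,0,0.316,0,0,0.363,0.016,0.869,0,0.316,0,0,0.363,0.016,0.869,0,0.316,0,0,0.363,0.016,0.869,0,0.316,0,0,0.363,0.016,0.869,0,0.316,0,0,0.363,0.016,0.869,0,0.316,0,0,0.363,0.016,0.869,0,0.316,0,0,0.363,0.016,0.869,0,0.316]}}

```text
clock: 21.42
position: [0.4386, -0.0958, 0.2914]
tcp_rot: [0.901, -0.07, 0.158, -0.399]
contact_force: [0.5, 0.6, -2.7]
finger_gap: 0.0141
finger_force: 60.0
```

```bash
cat > st.py <<'E'
from go import *
P,r,q=cur();o=monitor.get_obs();g=P+r.apply([0,0,PZ])
# cup z axis from tool: tool x,z in cup: x=(.94,0,.342) z=(.342,0,-.94)
a=np.radians(70);cz=r.apply([np.cos(a),0,-np.sin(a)]);cx=r.apply([np.sin(a),0,np.cos(a)])
ax=g+.095*cx;print('clock',o['clock'],'axis pt',ax.round(4),'tilt',np.arccos(cz[2]).round(3),'cz',cz.round(3),'cx',cx.round(3),'F',o['contact_force'].round(2),o['finger_force'],q.round(2))
mouth=ax+.02*cz;print('mouth',mouth.round(3))
E
python3 st.py
```

```text
clock 21.425 axis pt [0.5906 0.0206 0.1856] tilt 0.834 cz [ 0.001 -0.74   0.672] cx [ 1.     0.    -0.001] F [ 0.54  0.6  -2.7 ] 60.00634968280792 [-0.79  0.28  2.03  0.85  1.33  0.51]
mouth [0.591 0.006 0.199]
```

Axis and tilt are as planned, so I'll continue at half rate.

Call:
{"name": "apply_moves", "arguments": {"rows": [0,0,0.182,0.004,0.435,0,0.158,0,0,0.182,0.004,0.435,0,0.158,0,0,0.182,0.004,0.435,0,0.158,0,0,0.182,0.004,0.435,0,0.158,0,0,0.182,0.004,0.435,0,0.158,0,0,0.182,0.004,0.435,0,0.158,0,0,0.182,0.004,0.435,0,0.158,0,0,0.182,0.004,0.435,0,0.158,0,0,0.182,0.004,0.435,0,0.158,0,0,0.182,0.004,0.435,0,0.158]}}

```text
clock: 22.68
position: [0.4389, -0.1314, 0.2283]
tcp_rot: [0.785, -0.105, 0.138, -0.595]
contact_force: [0.4, -0.2, -2.4]
finger_gap: 0.0146
finger_force: 60.0
```

```bash
python3 st.py
```

```text
clock 22.675 axis pt [0.5912 0.02   0.1859] tilt 1.298 cz [-0.    -0.963  0.269] cx [ 1.    -0.001 -0.001] F [ 0.4  -0.23 -2.45] 60.02239644527435 [-0.9   0.58  2.01  0.98  1.61  0.37]
mouth [0.591 0.001 0.191]
```

Call:
{"name": "apply_moves", "arguments": {"rows": [0,0,0.182,0.004,0.435,0,0.158,0,0,0.182,0.004,0.435,0,0.158,0,0,0.182,0.004,0.435,0,0.158,0,0,0.182,0.004,0.435,0,0.158,0,0,0.182,0.004,0.435,0,0.158,0,0,0.182,0.004,0.435,0,0.158,0,0,0.182,0.004,0.435,0,0.158,0,0,0.182,0.004,0.435,0,0.158,0,0,0.182,0.004,0.435,0,0.158,0,0,0.182,0.004,0.435,0,0.158]}}

```text
clock: 23.92
position: [0.4394, -0.1345, 0.1563]
tcp_rot: [-0.627, 0.134, -0.111, 0.759]
contact_force: [-0.1, 0.0, -2.0]
finger_gap: 0.0145
finger_force: 60.0
```

Call:
{"name": "apply_moves", "arguments": {"rows": [0,0,0.182,0.004,0.435,0,0.158,0,0,0.182,0.004,0.435,0,0.158,0,0,0,0,0,0,0,0,0,0,0,0,0,0,0,0,0,0,0,0,0]}}

```text
clock: 24.55
position: [0.4395, -0.1313, 0.1429]
tcp_rot: [-0.593, 0.139, -0.105, 0.786]
contact_force: [-0.5, -0.3, -2.1]
finger_gap: 0.0141
finger_force: 60.0
```

```bash
python3 st.py
python3 - <<'E'
from h import *
for n in('top','scene'):
    c=cap(n);im=c['image'];b=proj(c,[.589,-.0125,.09]);print(n,b)
    m=(im.max(2)<60).astype(np.uint8);k,l,s,ce=cv2.connectedComponentsWithStats(m)
    for i in range(1,k):
        if 8<s[i,4]<600 and np.hypot(*(ce[i]-b))<60:print(s[i],ce[i].round(1))
E
```

```text
clock 24.55 axis pt [0.5918 0.0198 0.1862] tilt 1.85 cz [-0.    -0.961 -0.276] cx [ 1. -0.  0.] F [-0.51 -0.29 -2.07] 59.99783456325531 [-0.9   0.97  1.97  1.09  1.93  0.28]
mouth [0.592 0.001 0.181]
top [270.71601236 167.27391261]
[267 123  23   3  25] [277.2 123.8]
[247 125  12   2  12] [252.5 125.8]
[275 154  13  13  49] [281.9 161.4]
[270 169   7   6  31] [273.  171.7]
[281 171   6   6  28] [283.7 173.7]
[252 177  15  11  88] [258.1 181.5]
[268 182   7   5  27] [271.  184.1]
[290 195   5  19  35] [292.1 202.1]
[249 199  10  24 118] [253.5 209.1]
[273 214  26  21 141] [283.7 223.7]
scene [278.58477445 187.94659929]
[276 129   5   4  13] [278.2 130.8]
[309 138   8  10  24] [312.4 143. ]
[280 144   7   4  10] [283.5 145.9]
[308 147   7   8  17] [311.4 150.9]
[312 153   9   8  26] [316.7 157.2]
[248 161   9   9  42] [252.  164.8]
[305 163  12  12  40] [309.6 168.6]
[224 167  35  61 525] [244.2 195.8]
[260 170   1  10  10] [260.  174.5]
[287 173   4   7  14] [288.6 176.2]
[299 173   9   6  14] [303.2 175.6]
[313 176  34  19 118] [328.2 187.2]
[264 192  11  11  35] [267.7 195.4]
[295 214   5   8  17] [297.1 218.5]
[300 216   2   6  11] [300.5 218.7]
[251 221   5   6  16] [253.4 224.1]
[305 230   6   9  14] [307.2 233.5]
```

Call:
{"name": "apply_moves", "arguments": {"rows": [0,0,0.182,0.004,0.435,0,0.158,0,0,0.182,0.004,0.435,0,0.158,0,0,0.182,0.004,0.435,0,0.158,0,0,0,0,0,0,0,0,0,0,0,0,0,0,0,0,0,0,0,0,0]}}

```text
clock: 25.4
position: [0.4397, -0.1237, 0.122]
tcp_rot: [-0.536, 0.146, -0.095, 0.826]
contact_force: [0.9, 0.3, -1.4]
finger_gap: 0.0144
finger_force: 60.0
```

Call:
{"name": "apply_moves", "arguments": {"rows": [0,0,-0.363,-0.016,-0.869,0,-0.316,0,0,-0.363,-0.016,-0.869,0,-0.316,0,0,-0.363,-0.016,-0.869,0,-0.316,0,0,-0.363,-0.016,-0.869,0,-0.316,0,0,-0.363,-0.016,-0.869,0,-0.316,0,0,-0.363,-0.016,-0.869,0,-0.316,0,0,-0.363,-0.016,-0.869,0,-0.316,0,0,-0.363,-0.016,-0.869,0,-0.316,0,0,-0.363,-0.016,-0.869,0,-0.316,0,0,-0.363,-0.016,-0.869,0,-0.316]}}

```text
clock: 26.65
position: [0.4371, -0.1297, 0.2627]
tcp_rot: [0.849, -0.088, 0.149, -0.499]
contact_force: [-0.2, 1.1, -1.3]
finger_gap: 0.0144
finger_force: 60.0
```

Call:
{"name": "apply_moves", "arguments": {"rows": [0,0,-0.363,-0.016,-0.869,0,-0.316,0,0,-0.363,-0.016,-0.869,0,-0.316,0,0,-0.363,-0.016,-0.869,0,-0.316,0,0,-0.363,-0.016,-0.869,0,-0.316,0,0,-0.363,-0.016,-0.869,0,-0.316,0,0,-0.363,-0.016,-0.869,0,-0.316,0,0,-0.363,-0.016,-0.869,0,-0.316,0,0,-0.363,-0.016,-0.869,0,-0.316,0,0,-0.363,-0.016,-0.869,0,-0.316,0,0,-0.363,-0.016,-0.869,0,-0.316]}}

```text
clock: 27.9
position: [0.4344, -0.021, 0.3513]
tcp_rot: [0.983, -0.012, 0.172, -0.068]
contact_force: [-1.0, -0.7, -1.2]
finger_gap: 0.0145
finger_force: 60.0
```

```bash
python3 st.py
python3 - <<'E'
from go import *
P,r,q=cur()
c=np.load('cup.npy');Y=c[3]
a=np.radians(70);cz=r.apply([np.cos(a),0,-np.sin(a)]);
up=R.align_vectors([[0,0,1]],[cz])[0]*r
print('upright turn',rel(P,r,P,up)[1].round(3))
E
```

```text
clock 27.9 axis pt [0.5863 0.0006 0.1953] tilt 0.138 cz [ 0.002 -0.138  0.99 ] cx [ 1.    -0.    -0.002] F [-1.   -0.72 -1.23] 59.97889816761017 [-0.42 -0.    2.01  0.34  0.89  1.  ]
mouth [ 0.586 -0.002  0.215]
upright turn [-1.298  0.022 -0.472]
```

Call:
{"name": "apply_moves", "arguments": {"rows": [0,0,-0.27,-0.01,-0.65,0.01,-0.236,0,0,-0.27,-0.01,-0.65,0.01,-0.236,0,-0.1,-0.5,-0.05,0,0,0,0,-0.18,-0.75,-0.05,0,0,0,0,-0.2,-0.75,-0.05,0,0,0,0,-0.2,-0.75,-0.05,0,0,0,0,-0.2,-0.75,-0.05,0,0,0,0,-0.2,-0.75,-0.05,0,0,0,0,-0.2,-0.7,-0.06,0,0,0]}}

```text
clock: 29.02
position: [0.3808, 0.1983, 0.3502]
tcp_rot: [0.985, -0.001, 0.173, -0.001]
contact_force: [0.4, 0.1, -1.2]
finger_gap: 0.0143
finger_force: 60.0
```

Call:
{"name": "apply_moves", "arguments": {"rows": [0,0,0,0,0.24,0,-0.67,0,0,0,0,0.24,0,-0.67,0,0,0,0,0.24,0,-0.67,0,0,0,0,0.24,0,-0.67,0,0,0,0,0.24,0,-0.67,0,0,0,0,0.26,0,-0.66,0,0,0,0,0,0,0]}}

```text
clock: 29.9
position: [0.3815, 0.1973, 0.3503]
tcp_rot: [0.963, 0.207, 0.169, -0.038]
contact_force: [0.8, -0.9, -1.0]
finger_gap: 0.0147
finger_force: 60.0
```

```bash
python3 st.py
python3 - <<'E'
from go import *
P,r,q=cur();c=np.load('cup.npy');G,rg=tool(c[:3],c[3],0,np.radians(70),.095,-1);G0=np.array([.3811,.1987,.1973]);print([x.round(3) for x in rel(P,r,G0,rg)],[x.round(3) for x in rel(P,rg,G0,rg)])
for n in('top','scene','wrist'):
    k=cap(n);im=k['image'];b=proj(k,[.589,-.0125,.075])
    m=(im.max(2)<75).astype(np.uint8);K,l,s,ce=cv2.connectedComponentsWithStats(m)
    print(n,b.round(1))
    for i in range(1,K):
        if s[i,4]>8 and np.hypot(*(ce[i]-b))<40:print(s[i],ce[i].round(1),(ray(k,*ce[i],.078)-[.589,-.0125,.078]).round(3)[:2])
E
```

```text
clock 29.9 axis pt [0.52   0.2603 0.193 ] tilt 0.002 cz [ 0.002 -0.002  1.   ] cx [ 0.911  0.412 -0.001] F [ 0.76 -0.88 -1.03] 59.979416728019714 [ 0.18 -0.02  2.03  0.12  0.8   1.26]
mouth [0.52  0.26  0.213]
[array([-1.301, -0.028,  3.597]), array([-0.015,  0.007, -0.024])] [array([-1.304, -0.036,  3.596]), array([0., 0., 0.])]
top [270.5 169. ]
[275 154  14  13  67] [282.2 161.2] [ 0.021 -0.028]
[271 169   6   6  32] [273.5 171.5] [-0.007 -0.007]
[281 171   7   7  34] [283.6 173.6] [-0.011 -0.032]
[261 176   6   7  35] [263.3 179.1] [-0.027  0.016]
[269 182   6   5  28] [271.5 184.1] [-0.039 -0.004]
scene [278.5 192.1]
[288 188   8   9  36] [291.4 192.6] [ 0.022 -0.027]
[265 192   7   6  29] [268.3 194.4] [-0.029  0.01 ]
[276 193   8   7  37] [279.3 196. ] [-0.011 -0.015]
[296 216  11  10  16] [301.5 220.3] [-0.033 -0.118]
wrist [555.9 187.4]
```

The top view shows five dark blobs in the bowl, one of double size, so all six knobs are in it. I'll lower the cup to its old place.

Call:
{"name": "apply_moves", "arguments": {"rows": [0,-0.15,0,0.4,0,0,0,0,-0.25,0,0.7,0,0,0,0,-0.25,0,0.7,0,0,0,0,-0.25,0,0.7,0,0,0,0,-0.2,0,0.55,0,0,0,0,-0.1,0,0.28,0,0,0,0,-0.05,0,0.14,0,0,0,0,0,0,0,0,0,0]}}

```text
clock: 31.05
position: [0.3831, 0.1982, 0.2034]
tcp_rot: [0.962, 0.208, 0.17, -0.038]
contact_force: [0.3, 0.2, -1.8]
finger_gap: 0.0144
finger_force: 60.0
```

```bash
python3 st.py
```

```text
clock 31.05 axis pt [0.5219 0.2614 0.0465] tilt 0.002 cz [-0.001 -0.002  1.   ] cx [0.911 0.413 0.002] F [ 0.32  0.25 -1.78] 59.97973322868347 [0.18 0.24 2.21 0.24 0.36 1.11]
mouth [0.522 0.261 0.067]
```

Still 6 mm up (z 0.2034 against 0.197).

Call:
{"name": "apply_moves", "arguments": {"rows": [0,-0.025,0,0.07,0,0,0,0,-0.02,0,0.05,0,0,0,0,0,0,0,0,0,0]}}

```text
clock: 31.42
position: [0.3829, 0.1981, 0.1983]
tcp_rot: [0.962, 0.208, 0.17, -0.038]
contact_force: [-0.4, 0.4, -0.9]
finger_gap: 0.0146
finger_force: 60.0
```

Call:
{"name": "apply_moves", "arguments": {"rows": [0,-0.01,0,0.03,0,0,0,0,0,0,0,0,0,0]}}

```text
clock: 31.68
position: [0.3829, 0.1982, 0.1972]
tcp_rot: [0.962, 0.208, 0.171, -0.038]
contact_force: [-2.2, -0.9, 5.1]
finger_gap: 0.0148
finger_force: 60.0
```

Call:
{"name": "apply_moves", "arguments": {"rows": [0.25,0,0,0,0,0,0,0.35,0,0,0,0,0,0,0.45,0,0,0,0,0,0,0.45,0,0,-0.3,0,0,0,0.45,0,0,-0.6,0,0,0,0.45,0,0,-1,0,0,0,0.45,0,0,-1,0,0,0,0.45,0,0,-1,0,0,0,0.45,0,0,0,0,0,0,0.45,0,0,0,0,0,0]}}

```text
clock: 32.92
position: [0.3338, 0.1757, 0.3433]
tcp_rot: [0.962, 0.208, 0.171, -0.037]
contact_force: [-0.2, -0.7, -0.6]
finger_gap: 0.0422
finger_force: 0.0
```

Run:
```python
from go import *
o=monitor.get_obs();print(o['clock'],o['position'],o['contact_force'],o['finger_force'])
w=cap('wrist');im=w['image']
# upright cup at old spot: predicted rim/foot pixels vs image
for a in(0,90,180,270):
    t=np.radians(a+24.4);print(a,proj(w,[.522+.051*np.cos(t),.261+.051*np.sin(t),.06]).round(1))
m=((im.max(2)<100)).astype(np.uint8)
g=im.astype(int).sum(2)//3
k=proj(w,[.522,.261,.06]).astype(int);print(k,g[k[1],k[0]-75:k[0]+75:3].tolist(),g[max(k[1]-75,0):k[1]+75:3,k[0]].tolist())
c=cap('top');b=proj(c,[.589,-.0125,.075]);m=(c['image'].max(2)<75).astype(np.uint8);K,l,s,ce=cv2.connectedComponentsWithStats(m)
for i in range(1,K):
    if s[i,4]>8 and np.hypot(*(ce[i]-b))<40:print(s[i,4],(ray(c,*ce[i],.078)-[.589,-.0125,.078]).round(3)[:2])
```

```text
32.925 [0.33380793 0.17570238 0.34334906] [-0.18110436 -0.73328018 -0.57593264] 0.0
0 [256.6  35.1]
90 [205.  84.]
180 [256.7 134.4]
270 [308.4  83.9]
[256  83] [185, 184, 184, 183, 184, 184, 185, 184, 161, 120, 87, 86, 84, 81, 83, 81, 81, 82, 101, 152, 155, 155, 155, 155, 155, 153, 153, 153, 153, 154, 152, 147, 97, 87, 90, 95, 98, 98, 97, 97, 99, 139, 168, 184, 185, 185, 186, 187, 188, 187] [187, 188, 188, 187, 188, 188, 187, 188, 187, 153, 101, 79, 80, 80, 82, 81, 81, 84, 80, 82, 82, 81, 86, 153, 157, 153, 153, 155, 157, 157, 160, 158, 159, 152, 151, 153, 155, 154, 158, 156, 155, 157, 112, 159, 161, 92, 72, 71, 69, 66]
63 [ 0.021 -0.027]
32 [-0.007 -0.007]
33 [-0.011 -0.032]
32 [-0.028  0.016]
28 [-0.039 -0.003]
```

Run:
```python
from h import *
a=cv2.imread('pics/w5.png')[300:,400:];s=cap('scene')['image'][:,:,::-1]
b=cv2.resize(s[165:240,230:330],(400,300),interpolation=2)
# front wall/rim patch of the bowl (no knobs)
for n,(x,y,w,h) in dict(bowl=(95,90,210,120),panfront=(80,160,230,60),left=(85,60,60,90),right=(240,60,60,100)).items():
    t=cv2.cvtColor(a,6)[y:y+h,x:x+w];r=cv2.matchTemplate(cv2.cvtColor(b,6),t,cv2.TM_CCOEFF_NORMED);_,v,_,l=cv2.minMaxLoc(r);print(n,round(v,3),l[0]-x,l[1]-y)
```

```text
bowl 0.41 0 2
panfront 0.807 0 1
left 0.889 -1 2
right 0.563 2 1
```

The bowl has moved less than about 1 mm since placing, apart from the pan sagging under the load. I'll hand in the job.

```bash
python3 -c "
from plant import ctrl
print(ctrl.finish_job())"
```

```text
the job is handed in; nothing more can be done
None
```

I've handed in the job: the bowl is on the pan about 4 mm off centre with all six knobs in it, and the empty cup stands upright at its old spot on the bench; the hand-in call returned no verdict.

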